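# Square up the crooked tub and finish the stack of food tubs

## Robot

A 7-joint arm with a two-finger parallel gripper is mounted at the origin on the work surface. World frame = base frame: x ahead of the robot, y to its left, z up, the work surface at z = 0. Lengths are in m, angles in rad, forces in N, time in s.
With the tool pointing down it reaches from about 0.425 to 0.95 m from the base axis. Payload 4.7 kg.
Tool frame: the origin (TCP) lies between the finger pads; the fingertips stand 25 mm ahead of it and the grasp point (between the pads) lies 6 mm ahead of it; z points along the fingers, y is the line along which they close (so a half turn about z gives the same grasp; the last joint's range is limited). The gripper opens to 85 mm and grips with 20 to 120 N. Pads are 22 mm wide; open, the fingers measure 114 mm over their backs; the gripper's body (76 mm by 85 mm) begins 54 mm behind the grasp point. The pads swing forward as they close: fully open they stand 13 mm farther back than shut.
Start: joints at [1.224, 0.469, -0.049, 1.532, 0.024, 1.141, -0.082], TCP at [0.211, -0.641, 0.227] pointing down, gripper open.
Joint ranges: [-2.59, 2.59], [-0.33, 1.99], [-1.39, 1.29], [0.1, 2.45], [-1.04, 4.18], [0.21, 1.99], [-2.66, 2.66]. Speed limits (rad/s): [2.57, 2.57, 3.14, 3.14, 3.14, 3.14, 3.14].

## Interface

Orientations are given as a 3x3 rotation matrix whose columns are the frame's x, y, z axes.
In Python, from rig import * gives the robot as it stands. Calls block until the motion is done:
- movep(position, orientation): joint-space move of the TCP to a pose.
- move_l(position, attitude=None, feed=0.15, until_force=None): straight line of the TCP; attitude=None keeps the orientation; feed is the mean speed in m/s. With until_force (N) it stops when the force on the tool has changed by that much, and returns True; else False.
- move_joints(angles): joint-space move.
- command_gripper(opening, newtons=None): finger opening in m; newtons is the grip in N (None keeps the last); returns when the fingers have stopped.
- sleep(seconds).
- inverse_kinematics(position, orientation): joint angles nearest the present ones, or None.
- sense(): the state.
- camera(name): name is "side" or "top"; returns (picture, depth): 384x512x3 uint8, red, green, blue; 384x512 float32, m along the optical axis (not along the pixel's ray), 0 where there is no reading.
- camera_params(name): a dict with "K" (3x3 intrinsics, pixels), "dist" ([k1, k2, p1, p2, k3] as OpenCV has them; the pictures are not rectified), "position" and "rotation" of the camera in the world. Camera axes: x right, y down, z forward; pixel columns grow to the right and rows downward; lengths in m; the calibration is good to about 2 mm. A picture is of the moment at which its call begins. camera_params takes no time and is no camera call.
A pose or a line that the arm cannot do raises Unreachable and nothing moves.
- finish_job(): hands the job in; it is judged then, once.
The state is a dict: "time_s": time; "joint_pos": joint angles; "qd": joint speeds; "joint_efforts": joint torques, N m; "position": TCP position; "tcp_rot": TCP orientation; "wrist_force": force on the tool from outside, world axes, zero at the start; "ft_torque": the same for the moment, N m; "finger_gap": finger opening in m; "gripper_force": force on a finger pad.
Only numpy, scipy, OpenCV 4.12 (cv2) and the standard library are available. Lean on these libraries where they do the work, as an engineer would, in place of code of your own. Each camera call takes 0.05 s, during which the arm holds its last target. There are 200 camera calls.

## Task

The yellow-lidded tub has been left crooked on the blue-lidded one: push it along the lid, without lifting it, until all four of its feet drop into the recesses of the blue lid. Then take the red-lidded tub, the one with the handle, and set it gently on top, its feet in the recesses of the yellow lid, and let go. Leave the blue tub standing where it is and do not disturb the other things on the counter.

Things in the scene. Friction and masses are not known exactly. Their poses are not given: they have to be found in the camera images.
- tub_low: cream clip-lock food tub with blue lid, about 0.9 kg, 160 (x) x 110 (y) mm, straight sides, flush lid, 75 mm from the tips of its feet to the lid's top. Stands on the counter turned any way, left or right. Origin: centre of the footprint at the feet's tips; z up. Four feet at x = +-60, y = +-35 mm.
- tub_mid: the like tub with yellow lid, 65 mm tall, about 0.45 kg, same footprint, feet, origin and axes; too wide to grasp. Feet ride on the blue lid: origin 75 mm above the blue tub's (70 once seated), 13 to 20 mm off along the blue tub's +x, up to 14 mm off along its y, up to 0.18 rad askew. Slides under a few newtons; two fingers spread along a side straighten it as they push.
- tub_handle: the like tub with red lid, 65 mm tall to its flat lid, about 0.35 kg, same footprint, feet, origin and axes, with an arch handle on the lid: a bar along the tub's x, 80 mm long, 14 mm wide and high, top 36 mm above the lid, on two posts. Stands on the counter on the side where the stack is not. May be stacked either way round.
- handle_bar (a point): the middle of the handle's bar on the red-lidded tub, 94 mm above the tub's origin; the axes are the tub's (the bar runs along x, so it is gripped across y, 14 mm; 22 mm free under the bar).
- seat_low (a point): where the yellow tub's origin sits in register on the blue lid, 70 mm above the blue tub's origin, same axes. The lid has four recesses at x = +-60, y = +-35 mm, 24 x 24 mm, 5 mm deep, 8 mm from the edges. Feet: 7 mm tall, 14 mm across at the tip, widening within 3 mm to 20 mm: 2 mm play each way; a foot up to about 4 mm off slides in.
- seat_mid (a point): where the red-lidded tub's origin sits in register on the yellow lid, 60 mm above the yellow tub's origin, same axes; recesses as in the blue lid.
- grater: bystander: steel box grater, 82 mm square at the foot, 232 mm tall with its black handle, origin under its centre; it stands, with the cups and the salt pot, in a row between the stack and the red-lidded tub.
- cups: bystander: nested stack of coloured plastic cups, 82 mm across, 163 mm tall, origin under its centre.
- salt_pot: bystander: glass salt pot with a steel screw lid, 72 mm across, 95 mm tall, origin under its centre.
- oil: bystander: amber oil bottle, 68 mm across, 240 mm tall, origin under its centre; far side of the counter.
- mug: bystander: blue mug, 82 mm across, 90 mm tall, handle to its +y (within 75 mm of the centre), origin under its centre; outside the stack or the red-lidded tub.
- bowl: bystander: white bowl, 130 mm across, 55 mm tall, origin under its centre; on the side where the mug is not.
- spoon: bystander: wooden spoon, 250 mm long, lying across the far side of the counter.
Mind the look-alikes: they are no part of the job. Several things look just like the tub_handle: the one meant starts farthest to the robot's right.

How it is judged:
By the outcome, as a careful person would: the job done as asked, in the order asked, and still so for the second after the job is handed in, with the robot touching nothing.
It also fails if it takes over 72 s, if anything falls off the work surface, if the arm or the gripper's body presses on something with over 40 N, if the wrist force passes 120 N, or if a joint passes its speed limit or range.

## Working session

There is one attempt and no reset: what is moved stays moved. The work goes in short steps, each a Python script; the robot and the scene stay as the last script left them, time stands still between calls to the robot, and variables do not carry over. Pictures are saved under pics/ and viewed, at most 10 in all, crops included, and the job is handed in when it is done.

```bash
ls; mkdir -p pics
python3 - <<'E'
from rig import *
import cv2,numpy as np
for n in("top","side"):
    im,d=camera(n); np.savez(f"{n}0.npz",im=im,d=d)
    cv2.imwrite(f"pics/{n}0.png",im[:,:,::-1])
    p=camera_params(n); print(n,p)
s=sense();print(s["time_s"],s["position"],s["tcp_rot"])
E
```

```text
pics
top {'K': array([[467.36578029,   0.        , 255.0247825 ],
       [  0.        , 467.36578029, 184.46524833],
       [  0.        ,   0.        ,   1.        ]]), 'dist': array([-0.09080463,  0.        ,  0.        ,  0.        ,  0.        ]), 'position': array([0.35763055, 0.00998236, 1.72480724]), 'rotation': array([[ 0.02339652, -0.99488683,  0.09824871],
       [-0.99955365, -0.02510542, -0.01619334],
       [ 0.01857712, -0.09782598, -0.99503013]])}
side {'K': array([[485.42822455,   0.        , 254.99580958],
       [  0.        , 485.42822455, 198.44191224],
       [  0.        ,   0.        ,   1.        ]]), 'dist': array([-0.16358029,  0.        ,  0.        ,  0.        ,  0.        ]), 'position': array([ 0.06008258, -1.31508785,  1.13062653]), 'rotation': array([[ 0.9507824 , -0.17361048,  0.25665588],
       [-0.30950923, -0.5714762 ,  0.76001249],
       [ 0.01472659, -0.80204386, -0.59708356]])}
0.1 [ 0.21077001 -0.64070323  0.226076  ] [[ 9.49926029e-01  3.12474312e-01 -5.87085964e-04]
 [ 3.12474859e-01 -9.49924641e-01  1.62432936e-03]
 [-5.01262261e-05 -1.72644234e-03 -9.99998508e-01]]
```

View pics/top0.png

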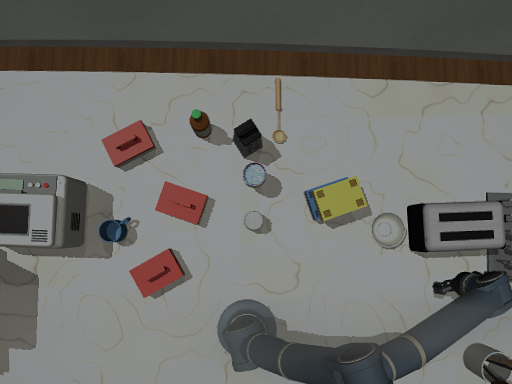

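View pics/side0.png

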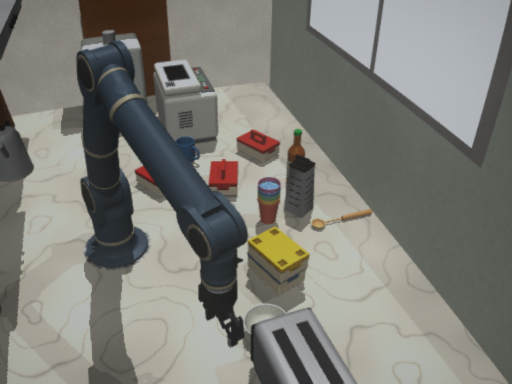

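The side view is partly blocked by the arm. In the top view there are three red-lidded candidates: (130,143), (182,202) and (158,273). The one farthest to the robot's right (image right) is (182,202). The stack is at (337,200). I'll check both in one enlarged crop.

```bash
cat > h.py <<'E'
import cv2,numpy as np
from rig import *
def rays(n,px):
    p=camera_params(n); u=cv2.undistortPoints(np.float64(px).reshape(-1,1,2),p["K"],p["dist"],criteria=(3,50,1e-10)).reshape(-1,2)
    return p["position"],np.c_[u,np.ones(len(u))]@p["rotation"].T
def onplane(n,px,z):
    c,r=rays(n,px); return c+r*((z-c[2])/r[:,2])[:,None]
def cloud(n,d,px):
    px=np.asarray(px); c,r=rays(n,px); return c+r*d[px[:,1],px[:,0]][:,None]
def mask(im,col):
    h=cv2.cvtColor(im,cv2.COLOR_RGB2HSV); H,S,V=cv2.split(h)
    m={"red":((H<8)|(H>172))&(S>120)&(V>70),"yellow":(H>18)&(H<36)&(S>140)&(V>50),"blue":(H>98)&(H<125)&(S>110)&(V>50)}[col]
    return m.astype(np.uint8)
def blobs(m,amin=150):
    n,l,st,ce=cv2.connectedComponentsWithStats(m)
    return [(l==i).astype(np.uint8) for i in range(1,n) if st[i,4]>=amin]
def rect(n,m,z):
    c=max(cv2.findContours(m,cv2.RETR_EXTERNAL,cv2.CHAIN_APPROX_NONE)[0],key=cv2.contourArea)
    P=onplane(n,cv2.convexHull(c).reshape(-1,2),z)[:,:2]
    (cx,cy),(w,h),a=cv2.minAreaRect(np.float32(P*1000))
    if w<h: w,h,a=h,w,a+90
    return np.array([cx,cy])/1000,(w,h),np.deg2rad((a+90)%180-90)
E
python3 - <<'E'
from h import *
z=np.load("top0.npz");im,d=z["im"],z["d"]
for col,zz in(("red",.065),("yellow",.14),("blue",.075)):
    for b in blobs(mask(im,col),60):
        ys,xs=np.nonzero(b); P=cloud("top",d,np.c_[xs,ys])
        print(col,xs.mean().round(),ys.mean().round(),len(xs),rect("top",b,zz),"z",np.percentile(P[:,2],[5,50,95]).round(3))
a=cv2.resize(im[175:235,150:215],None,fx=6,fy=6,interpolation=cv2.INTER_CUBIC)
b=cv2.resize(im[170:230,298:375],None,fx=5.2,fy=6,interpolation=cv2.INTER_CUBIC)
cv2.imwrite("pics/crop1.png",np.hstack([a,b])[:,:,::-1])
# bystanders heights in the middle
for q in[(254,220),(255,174),(248,130),(390,230),(200,115),(113,231)]: print(q,cloud("top",d,[q]).round(3))
E
```

```text
Traceback (most recent call last):
  File "h.py", line 9, in cloud
    px=np.asarray(px); c,r=rays(n,px); return c+r*d[px[:,1],px[:,0]][:,None]
                           ~~~~^^^^^^
  File "h.py", line 4, in rays
    p=camera_params(n); u=cv2.undistortPoints(np.float64(px).reshape(-1,1,2),p["K"],p["dist"],criteria=(3,50,1e-10)).reshape(-1,2)
                          ~~~~~~~~~~~~~~~~~~~^^^^^^^^^^^^^^^^^^^^^^^^^^^^^^^^^^^^^^^^^^^^^^^^^^^^^^^^^^^^^^^^^^^^^^^
cv2.error: OpenCV(4.12.0) :-1: error: (-5:Bad argument) in function 'undistortPoints'
> Overload resolution failed:
>  - undistortPoints() got an unexpected keyword argument 'criteria'
>  - undistortPoints() got an unexpected keyword argument 'criteria'
```

```bash
sed -i 's/,criteria=(3,50,1e-10)//' h.py
cat > m1.py <<'E'
from h import *
z=np.load("top0.npz");im,d=z["im"],z["d"]
for col,zz in(("red",.065),("yellow",.14),("blue",.075)):
    for b in blobs(mask(im,col),60):
        ys,xs=np.nonzero(b); P=cloud("top",d,np.c_[xs,ys])
        print(col,xs.mean().round(),ys.mean().round(),len(xs),rect("top",b,zz),"z",np.percentile(P[:,2],[5,50,95]).round(3))
a=cv2.resize(im[175:235,150:215],None,fx=6,fy=6,interpolation=cv2.INTER_CUBIC)
b=cv2.resize(im[170:230,298:370],None,fx=5.2,fy=6,interpolation=cv2.INTER_CUBIC)
cv2.imwrite("pics/crop1.png",np.hstack([a,b])[:,:,::-1])
for q in[(254,220),(255,174),(248,130),(390,230),(200,115),(113,231)]: print(q,cloud("top",d,[q]).round(3))
E
python3 m1.py
```

```text
red 127.0 143.0 1236 (array([0.66148865, 0.44650287]), (159.64215087890625, 108.510986328125), np.float64(-1.061350121861497)) z [0.058 0.065 0.1  ]
red 181.0 202.0 1348 (array([0.45019983, 0.24477669]), (161.79110717773438, 107.48857879638672), np.float64(1.2747867705809164)) z [0.058 0.065 0.099]
red 156.0 273.0 1369 (array([0.20072076, 0.32284137]), (160.00753784179688, 108.35809326171875), np.float64(-1.0288842573816406)) z [0.058 0.065 0.1  ]
yellow 353.0 182.0 62 (array([ 0.53219641, -0.3520878 ]), (33.07671356201172, 30.383501052856445), np.float64(-1.2285305253444117)) z [0.129 0.136 0.146]
blue 317.0 198.0 197 (array([ 0.4794855 , -0.28659918]), (160.8399200439453, 105.24954223632812), np.float64(-1.2146499632953507)) z [0.067 0.075 0.083]
blue 114.0 229.0 294 (array([0.34645471, 0.47460223]), (102.03799438476562, 76.08256530761719), np.float64(-1.4442190848249534)) z [-0.001  0.008  0.094]
(254, 220) [[ 0.394 -0.016  0.097]]
(255, 174) [[ 0.549 -0.015  0.151]]
(248, 130) [[0.683 0.013 0.228]]
(390, 230) [[ 0.37  -0.523  0.007]]
(200, 115) [[0.726 0.17  0.24 ]]
(113, 231) [[0.342 0.5   0.004]]
```

View pics/crop1.png

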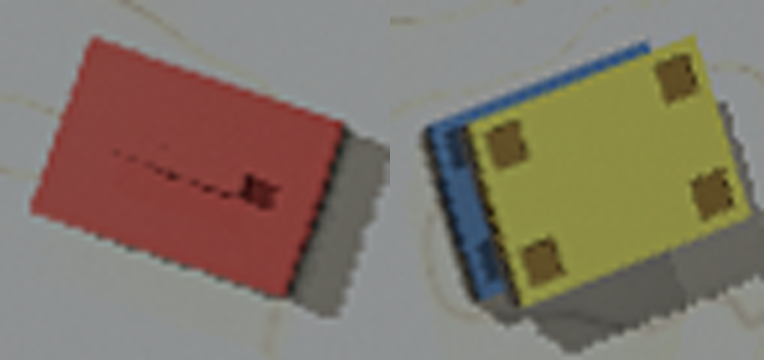

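The close crop shows the chosen red tub, at (182,202), with its bar along the tub's long axis. The yellow lid is offset along the blue tub's +x (image right/up), and the blue lid is visible along its left and far edges. Next I'll get precise relative measurements and the toaster clearance.

```bash
sed -i 's/(S>140)&(V>50)/(S>90)\&(V>100)/' h.py
python3 - <<'E'
from h import *
z=np.load("top0.npz");im,d=z["im"],z["d"]
yb=max(blobs(mask(im,"yellow"),300),key=np.sum) 
c,s,a=rect("top",yb,.14); print("yellow",c,s,a, "n",yb.sum())
bb=[b for b in blobs(mask(im,"blue"),60) if np.nonzero(b)[1].mean()>250]
b=bb[0]; ys,xs=np.nonzero(b); P=cloud("top",d,np.c_[xs,ys])
hs=im[ys,xs]; print("V range",hs.min(0),hs.max(0))
Q=onplane("top",np.c_[xs,ys],.075)
A=np.array([np.cos(-1.2146),np.sin(-1.2146)]);N=np.array([-A[1],A[0]])
u=(Q[:,:2]-[.4795,-.2866])
x,y=u@A*1000,u@N*1000
print("blue x",np.sort(x)[[0,1,2,3,-4,-3,-2,-1]].round(1),"y",np.sort(y)[[0,1,2,3,-4,-3,-2,-1]].round(1))
# left edge: min-x pixel per y bin ; far edge: max y per x bin
L=np.array([(x[k:=(np.abs(y-t)<2.5)].min(),t) for t in range(-45,46,5) if (np.abs(y-t)<2.5).any()])
F=np.array([(t,y[(np.abs(x-t)<2.5)].max()) for t in range(-70,75,5) if (np.abs(x-t)<2.5).any()])
print(L[:,0].round(1),"\n",F.round(1).tolist())
# hull of tall stuff near toaster
ys,xs=np.mgrid[170:260,370:512]; P=cloud("top",d,np.c_[xs.ravel(),ys.ravel()])
for lo,hi in((.03,.07),(.12,.3)):
    k=P[(P[:,2]>lo)&(P[:,2]<hi)];print(lo,k.min(0),k.max(0))
for b_ in blobs(mask(im,"red"),300): pass
E
```

```text
yellow [ 0.47479929 -0.30642615] (162.34274291992188, 109.61821746826172) -1.213565390941416 n 1319
V range [25 40 58] [ 70  96 130]
blue x [-80.4 -80.2 -80.  -79.4  73.6  77.   78.2  80.4] y [-52.6 -52.5 -51.5 -50.3  52.5  52.5  52.6  52.6]
[-78.9 -77.7 -78.7 -77.5 -76.3 -78.5 -79.4 -78.3 -80.4 -78.  -80.2 -79.
 -80.  -78.8 -76.4 -75.2 -77.4 -78.4 -77.2] 
 [[-70.0, 50.4], [-65.0, 52.6], [-60.0, 50.3], [-55.0, 52.5], [-50.0, 51.3], [-45.0, 52.4], [-40.0, 51.2], [-35.0, 52.2], [-30.0, 51.1], [-25.0, 49.9], [-20.0, 52.1], [-15.0, 49.8], [-10.0, 52.0], [-5.0, 50.8], [0.0, 51.8], [5.0, 50.7], [10.0, 49.5], [15.0, 51.7], [20.0, 49.4], [25.0, 51.6], [30.0, 52.6], [35.0, 51.4], [40.0, 50.3], [45.0, 52.5], [50.0, 50.1], [55.0, 52.3], [60.0, 51.2], [65.0, 52.2], [70.0, 51.0]]
0.03 [ 0.29894928 -0.93258838  0.03002284] [ 0.4868331  -0.43652663  0.06990246]
0.12 [ 0.29844046 -0.93306549  0.12009685] [ 0.48684967 -0.57567081  0.20375096]
```

```bash
cat >> h.py <<'E'
YAW=-1.2146
A=np.array([np.cos(YAW),np.sin(YAW)]);N=np.array([-A[1],A[0]])
B=np.array([.4795,-.2866])-.0007*N
def W(x,y,z): return np.r_[B+A*x+N*y,z]
def R(d):  # tool down, closing line along d (sign chosen for least joint travel)
    out=[]
    q0=np.array(sense()["joint_pos"])
    return [np.c_[np.cross(np.r_[s*d,0],[0,0,-1]),np.r_[s*d,0],[0,0,-1]] for s in(1,-1)]
def best(pos,d):
    q0=np.array(sense()["joint_pos"]);c=[]
    for r in R(d):
        q=inverse_kinematics(pos,r)
        if q is not None: c.append((np.abs(np.array(q)-q0).max(),r,q))
    c=min(c,key=lambda t:t[0]); print("ik",np.round(c[2],2)); return c[1]
def snap(k):
    for n in("top","side"):
        im,d=camera(n); np.savez(f"{n}{k}.npz",im=im,d=d); cv2.imwrite(f"pics/{n}{k}.png",im[:,:,::-1])
def st():
    s=sense(); print("t",round(s["time_s"],2),"p",s["position"].round(4),"F",np.round(s["wrist_force"],1),"gap",round(float(s["finger_gap"]),4)); return s
E
python3 - <<'E'
from h import *
s=st()
p=s["position"]; move_l(p+[0,0,.12],feed=.3)
r=best(W(.017,-.092,.16),A)
movep(W(.017,-.092,.25),r); move_l(W(.017,-.092,.110),feed=.2); st()
print(move_l(W(.017,-.0685,.110),feed=.04)); st()
move_l(W(.017,-.09,.110),feed=.1); move_l(W(.017,-.09,.25),feed=.3); 
snap(1); st()
E
```

```text
t 0.1 p [ 0.2108 -0.6407  0.2261] F [ 0.1 -0.5  0.6] gap 0.0853
ik [ 0.81  0.3  -0.23  1.96  0.09  0.89 -0.68]
t 2.89 p [ 0.3992 -0.3357  0.1109] F [-0.4  0.5  0.7] gap 0.0857
False
t 3.63 p [ 0.4207 -0.3267  0.11  ] F [-1.9 -1.2  0.9] gap 0.0853
t 4.72 p [ 0.3999 -0.3334  0.2486] F [ 0.1  0.2 -0.5] gap 0.0855
```

View pics/top1.png

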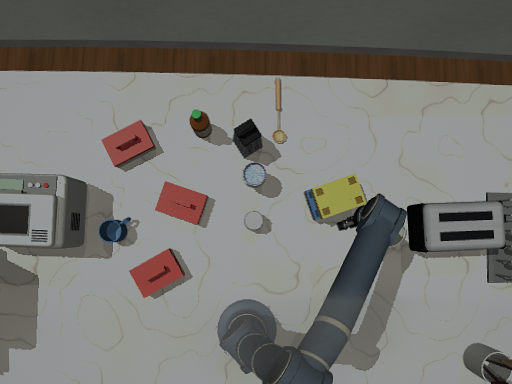

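The yellow lid moved towards the far side and now covers the blue far edge, around (338,178). I'll move to the x-push side and remeasure.

```bash
cat >> h.py <<'E'
def yel(k,z=.14,n="top"):
    f=np.load(f"{n}{k}.npz");im,d=f["im"],f["d"]
    m=max(blobs(mask(im,"yellow"),200),key=np.sum)
    c,s,a=rect(n,m,z); ys,xs=np.nonzero(m); P=cloud(n,d,np.c_[xs,ys])
    print(n,"lid",((c-B)@A*1000).round(1),((c-B)@N*1000).round(1),np.round(s,1),"askew",round((a-YAW+np.pi/2)%np.pi-np.pi/2,3),"z",np.percentile(P[:,2],[10,50,90]).round(4))
    # recesses: darker spots inside the lid hull
    hull=cv2.convexHull(max(cv2.findContours(m,0,1)[0],key=cv2.contourArea)); H=cv2.fillConvexPoly(np.zeros_like(m),hull,1)
    w=np.float32(cv2.erode(H,np.ones((3,3)))*(im[:,:,0]<.8*np.median(im[:,:,0][m>0])))
    c4=[]
    for b in blobs((w>0).astype(np.uint8),12):
        v,u=np.nonzero(b); p=onplane(n,[[u.mean(),v.mean()]],z)[0,:2]; c4.append([(p-B)@A*1000,(p-B)@N*1000,len(u)])
    print("  recesses",np.round(c4,1).tolist(),"mean",np.mean(c4,0)[:2].round(1) if c4 else 0)
E
python3 - <<'E'
from h import *
yel(0);yel(0,n="side")
r=best(W(.13,0,.16),N)
movep(W(.13,-.003,.25),r); snap(2); st(); yel(2); yel(2,n="side")
f=np.load("top2.npz");im=f["im"]; b=[b for b in blobs(mask(im,"blue"),30) if np.nonzero(b)[1].mean()>250]
for q in b:
    ys,xs=np.nonzero(q);u=onplane("top",np.c_[xs,ys],.075)[:,:2]-B; print("blue",len(xs),(u@A*1000).min().round(1),(u@N*1000).min().round(1),(u@N*1000).max().round(1))
a=cv2.resize(im[165:235,290:375],None,fx=5,fy=5,interpolation=cv2.INTER_CUBIC)
g=cv2.resize(np.load("side2.npz")["im"][215:305,235:325],None,fx=4,fy=4)
g=cv2.copyMakeBorder(g,0,max(0,350-g.shape[0]),0,0,0)[:350]
cv2.imwrite("pics/crop2.png",np.hstack([a,g])[:,:,::-1])
E
```

```text
top lid 16.9 -10.6 [162.3 109.6] askew 0.001 z [0.1353 0.1402 0.1449]
  recesses [[78.1, 25.6, 48.0], [-42.0, 25.6, 47.0], [77.4, -45.1, 49.0], [-41.9, -44.4, 45.0]] mean [17.9 -9.6]
side lid 27.7 -12.4 [184.7 117.5] askew -0.008 z [0.135  0.1399 0.1432]
  recesses [[-43.5, 27.2, 36.0], [-43.1, -42.8, 38.0], [77.5, 26.0, 38.0], [103.8, -15.1, 95.0], [76.5, -43.8, 45.0]] mean [34.2 -9.7]
ik [ 0.91  0.55 -0.45  1.61  0.27  1.04  0.74]
t 6.11 p [ 0.5211 -0.4095  0.2499] F [-1.  -0.1  0.2] gap 0.0857
top lid 16.5 -1.9 [162.8 109.7] askew 0.0 z [0.1347 0.1395 0.1445]
  recesses [[77.2, 34.0, 49.0], [-42.3, 33.5, 46.0], [77.2, -36.2, 48.0], [-42.6, -35.6, 44.0]] mean [17.4 -1.1]
side lid 25.8 -3.9 [180.9 118.2] askew -0.002 z [0.1353 0.1401 0.1431]
  recesses [[-43.6, 35.5, 35.0], [-43.0, -34.6, 36.0], [-27.0, -56.6, 15.0], [76.6, 35.2, 39.0], [102.7, -5.7, 89.0], [76.7, -34.5, 45.0]] mean [ 23.7 -10.1]
blue 137 -80.6 -51.9 53.3
```

View pics/crop2.png

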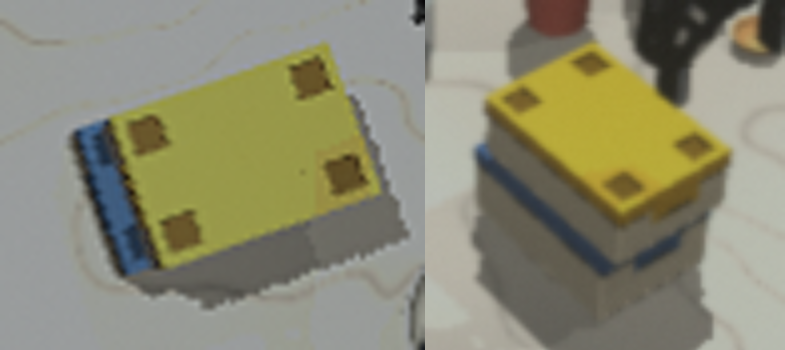

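The crop shows the yellow lid square to the blue one. Its recesses give about +17 mm in x and −1 mm in y relative to blue, so next is the x push.

Run:
```python
from h import *
move_l(W(.13,-.001,.110),feed=.2)
print(move_l(W(.105,-.001,.110),feed=.06)); st()
for x in(.098,.095,.0925):
    print(x,move_l(W(x,-.001,.110),feed=.03,until_force=6)); st()
snap(3); yel(3)
```

```text
False
t 7.53 p [ 0.5145 -0.3852  0.1102] F [ 0.1 -1.   0.4] gap 0.0854
0.098 False
t 7.91 p [ 0.5119 -0.3785  0.1098] F [-0.3 -0.5 -0.5] gap 0.0849
0.095 False
t 8.16 p [ 0.511  -0.3758  0.1099] F [ 0.   0.1 -0.2] gap 0.0858
0.0925 False
t 8.41 p [ 0.5102 -0.3739  0.11  ] F [-0.4 -0.4 -0.3] gap 0.0856
top lid 0.1 -1.7 [162.5 109.7] askew -0.008 z [0.1297 0.1348 0.1396]
  recesses [[60.6, 34.0, 50.0], [-58.7, 33.9, 46.0], [60.9, -35.3, 50.0], [-59.1, -35.6, 44.0]] mean [ 0.9 -0.7]
```

The lid dropped 5 mm (0.140 to 0.135 m), so it looks seated. I'll check that it's level, then take the red tub.

Run:
```python
from h import *
f=np.load("top3.npz");im,d=f["im"],f["d"]
m=max(blobs(mask(im,"yellow"),200),key=np.sum);ys,xs=np.nonzero(m);P=cloud("top",d,np.c_[xs,ys]);u=P[:,:2]-B
c=np.linalg.lstsq(np.c_[u@A,u@N,np.ones(len(u))],P[:,2],rcond=None)[0];print("slopes*half mm",c[0]*80,c[1]*55,c[2])
move_l(W(.12,-.001,.110),feed=.1); move_l(W(.12,-.001,.38),feed=.35)
C=np.array([.4502,.2448]);a=1.2748; d_=np.array([-np.sin(a),np.cos(a)])
r=best(np.r_[C,.3],d_)
# orientation must also be reachable at the goal with either half turn
al=(YAW+np.pi/2)%np.pi-np.pi/2
for k in(0,np.pi):
    g=al+k
    rel=g-a; Rz=np.array([[np.cos(rel),-np.sin(rel),0],[np.sin(rel),np.cos(rel),0],[0,0,1]])
    print("goal ik",k,inverse_kinematics(W(0,0,.24),Rz@r))
movep(np.r_[C,.30],r); st(); snap(4)
f=np.load("top4.npz");im=f["im"]
for b in blobs(mask(im,"red"),300): print(rect("top",b,.065))
yel(4,.135)
```

```text
slopes*half mm -40.41494955557563 0.4763693331355917 0.1362308621480955
ik [ 0.36  0.33 -1.17  1.77  0.32  1.25  1.96]
goal ik 0 [ 0.87878549  0.31184065 -0.51668495  1.77620537  0.17106429  1.09810648
  0.66076606]
goal ik 3.141592653589793 [ 4.64303569e-01  2.66572865e-01 -2.19001343e-04  1.79987721e+00
  6.55833357e-05  1.07514259e+00 -2.32133522e+00]
t 12.18 p [0.4511 0.2439 0.2999] F [ 0.4 -0.2 -0.1] gap 0.0855
(array([0.66140918, 0.44649524]), (159.65029907226562, 108.43860626220703), np.float64(-1.0628363654868427))
(array([0.46611551, 0.21654214]), (116.92399597167969, 60.58396530151367), np.float64(1.2746502835750497))
(array([0.20072964, 0.32282666]), (160.04193115234375, 108.35809326171875), np.float64(-1.0288842573816406))
top lid 1.0 -1.6 [162.7 109.6] askew 0.001 z [0.1295 0.1347 0.1396]
  recesses [[61.8, 34.4, 49.0], [-57.8, 34.1, 46.0], [62.1, -35.4, 50.0], [-58.3, -35.7, 44.0]] mean [ 1.9 -0.7]
```

Run:
```python
from h import *
f=np.load("top4.npz");im,d=f["im"],f["d"]
m=max(blobs(mask(im,"yellow"),200),key=np.sum);ys,xs=np.nonzero(cv2.erode(m,np.ones((3,3))));P=cloud("top",d,np.c_[xs,ys]);u=P[:,:2]-B;x,y=u@A,u@N
for sx in(1,-1):
    for sy in(1,-1):
        k=(sx*x>.02)&(sy*y>.01);print(sx,sy,np.median(P[k,2]).round(4),k.sum())
s=sense();p=s["position"]
C=np.array([.4502,.2448])
print(move_l(np.r_[C,.102],feed=.15,until_force=10)); st()
command_gripper(0.0,40); s=st(); print(s["gripper_force"])
s0=s["wrist_force"]
move_l(np.r_[C,.40],feed=.2); s=st(); print("dF",s["wrist_force"]-s0,s["gripper_force"]); print(s["tcp_rot"].round(3).tolist())
snap(5)
```

```text
1 1 0.134 152
1 -1 0.1349 157
-1 1 0.1345 138
-1 -1 0.1346 162
False
t 13.75 p [0.4507 0.2452 0.1028] F [-0.2 -1.2  0.1] gap 0.0855
t 14.52 p [0.4502 0.2448 0.102 ] F [ 0.6 -0.4  0.3] gap -0.0001
0.0
t 16.16 p [0.4498 0.2444 0.399 ] F [ 0.1 -1.1  0.6] gap 0.0
dF [-0.49224641 -0.77162327  0.27588043] 0.0
[[-0.292, -0.957, -0.002], [-0.957, 0.292, -0.001], [0.001, 0.001, -1.0]]
```

View pics/side5.png

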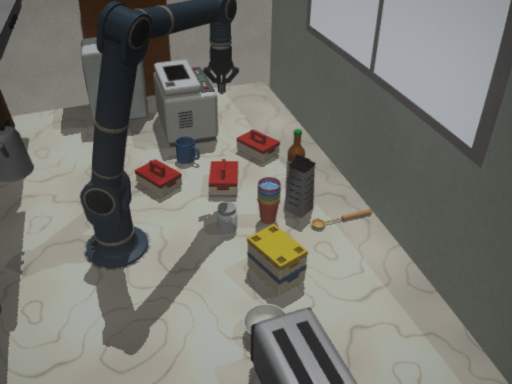

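All four yellow corners are level to within 1 mm, so it's seated. The gripper closed on nothing, though, and the red tub still stands at (224,178) in the side view. I'll locate the bar itself from depth.

Run:
```python
from h import *
for n,k in(("top",0),("top",5),("side",5)):
    f=np.load(f"{n}{k}.npz");im,d=f["im"],f["d"]
    for b in blobs(mask(im,"red"),250):
        H=cv2.dilate(b,np.ones((5,5)));ys,xs=np.nonzero(H);P=cloud(n,d,np.c_[xs,ys]);hi=P[(P[:,2]>.085)&(P[:,2]<.115)]
        lid=P[(P[:,2]>.055)&(P[:,2]<.075)]
        if len(hi)<8: continue
        print(n,k,xs.mean().round(),ys.mean().round(),rect(n,b,.065)[0],rect(n,b,.065)[2],"hi",len(hi),cv2.minAreaRect(np.float32(hi[:,:2]*1000)),hi[:,2].max().round(3),"lid mean",lid.mean(0).round(3))
f=np.load("side5.npz")["im"][150:205,190:260]; g=np.load("top5.npz")["im"][172:237,140:225]
cv2.imwrite("pics/crop3.png",np.hstack([cv2.resize(f,(400,330),interpolation=2),cv2.resize(g,(400,330),interpolation=2)])[:,:,::-1])
```

```text
top 0 127.0 143.0 [0.66148865 0.44650287] -1.061350121861497 hi 111 ((663.2215576171875, 448.8992919921875), (16.081220626831055, 78.16551971435547), 30.95926856994629) 0.111 lid mean [0.662 0.448 0.065]
top 0 181.0 202.0 [0.45019983 0.24477669] 1.2747867705809164 hi 98 ((450.8350830078125, 245.13079833984375), (80.88556671142578, 13.29804515838623), 73.11296844482422) 0.111 lid mean [0.45  0.244 0.065]
top 0 156.0 273.0 [0.20072076 0.32284137] -1.0288842573816406 hi 101 ((202.23004150390625, 324.34344482421875), (14.671687126159668, 80.29900360107422), 31.993581771850586) 0.111 lid mean [0.201 0.324 0.065]
top 5 127.0 143.0 [0.66144592 0.44649872] -1.06214787176603 hi 112 ((662.8992919921875, 448.5082092285156), (16.458324432373047, 77.47705078125), 28.854400634765625) 0.11 lid mean [0.662 0.448 0.065]
top 5 190.0 198.0 [0.45921942 0.23226219] 1.2747524158028543 hi 28 ((444.54827880859375, 219.965087890625), (30.019180297851562, 12.374198913574219), 65.10498809814453) 0.106 lid mean [0.466 0.21  0.065]
top 5 156.0 273.0 [0.20080556 0.32270056] -1.0288842573816406 hi 101 ((201.99310302734375, 324.93701171875), (14.685269355773926, 81.12539672851562), 32.04117202758789) 0.109 lid mean [0.201 0.324 0.065]
side 5 258.0 141.0 [0.66308728 0.43866031] -1.065942876319393 hi 78 ((665.2420043945312, 443.78570556640625), (25.524564743041992, 84.66492462158203), 25.0397891998291) 0.108 lid mean [0.657 0.429 0.066]
side 5 223.0 174.0 [0.45018631 0.2388912 ] 1.2665968844386502 hi 58 ((452.24114990234375, 238.97918701171875), (90.26374816894531, 12.074566841125488), 74.88536071777344) 0.109 lid mean [0.45  0.232 0.066]
side 5 157.0 173.0 [0.19884177 0.32045062] -1.027926584653648 hi 91 ((199.53001403808594, 324.0591735839844), (23.035316467285156, 86.73303985595703), 32.09873580932617) 0.109 lid mean [0.201 0.307 0.066]
```

View pics/crop3.png

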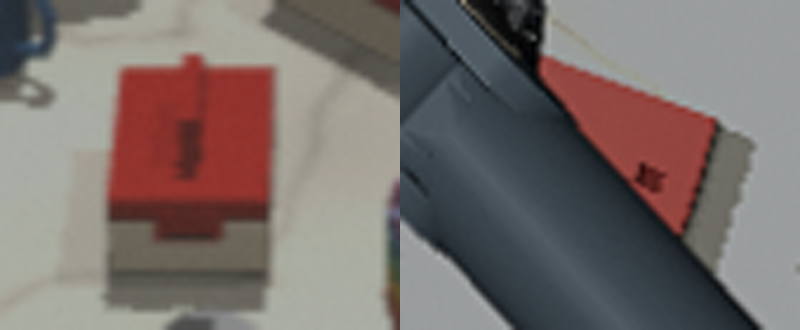

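The bar really is at (0.451, 0.245), yaw 1.275, top about 0.10 m, which is where I aimed. I'll check where the fingertips are compared with the reported TCP.

Run:
```python
from h import *
def tips(k):
    p=sense()["position"];y=np.array(sense()["tcp_rot"])[:,1]; 
    f=np.load(f"side{k}.npz");d=f["d"];ys,xs=np.nonzero(d>0);P=cloud("side",d,np.c_[xs,ys])
    q=P-p;r=np.linalg.norm(q[:,:2],axis=1);m=(r<.09)&(q[:,2]>-.06)&(q[:,2]<.08);q=q[m]
    print("n",len(q))
    for lo in np.arange(-.06,.08,.01):
        b=q[(q[:,2]>=lo)&(q[:,2]<lo+.01)]
        if len(b): 
            t=b@y; print(lo.round(3),len(b),"closing axis",np.percentile(t,[2,50,98]).round(3),"xy mean",b[:,:2].mean(0).round(3))
tips(5)
command_gripper(.085); camera
snap(6); tips(6); st()
f=np.load("side5.npz")["im"][30:110,180:265];g=np.load("side6.npz")["im"][30:110,180:265]
cv2.imwrite("pics/crop4.png",cv2.resize(np.hstack([f,g]),(790,372),interpolation=2)[:,:,::-1])
```

```text
n 245
0.0 2 closing axis [-0.005 -0.002  0.002] xy mean [-0.001 -0.008]
0.01 20 closing axis [-0.016 -0.004  0.009] xy mean [ 0.002 -0.008]
0.02 19 closing axis [-0.016 -0.002  0.008] xy mean [ 0.   -0.01]
0.03 21 closing axis [-0.016 -0.006  0.009] xy mean [ 0.002 -0.008]
0.04 19 closing axis [-0.016 -0.002  0.01 ] xy mean [ 0.001 -0.007]
0.05 47 closing axis [-0.031 -0.006  0.029] xy mean [ 0.   -0.01]
0.06 70 closing axis [-0.041  0.001  0.038] xy mean [-0.001 -0.005]
0.07 47 closing axis [-0.048 -0.007  0.043] xy mean [-0.    -0.008]
n 191
0.01 2 closing axis [-0.051 -0.05  -0.048] xy mean [ 0.046 -0.02 ]
0.02 13 closing axis [-0.058  0.04   0.051] xy mean [-0.003 -0.009]
0.03 22 closing axis [-0.059  0.04   0.051] xy mean [-0.007 -0.007]
0.04 27 closing axis [-0.059 -0.048  0.052] xy mean [ 0.004 -0.007]
0.05 20 closing axis [-0.061  0.041  0.054] xy mean [-0.007 -0.003]
0.06 47 closing axis [-0.073 -0.045  0.064] xy mean [ 0.004 -0.008]
0.07 60 closing axis [-0.076 -0.038  0.07 ] xy mean [ 0.006 -0.008]
t 17.14 p [0.4502 0.2448 0.4   ] F [-0.2  0.2 -0.2] gap 0.085
```

View pics/crop4.png

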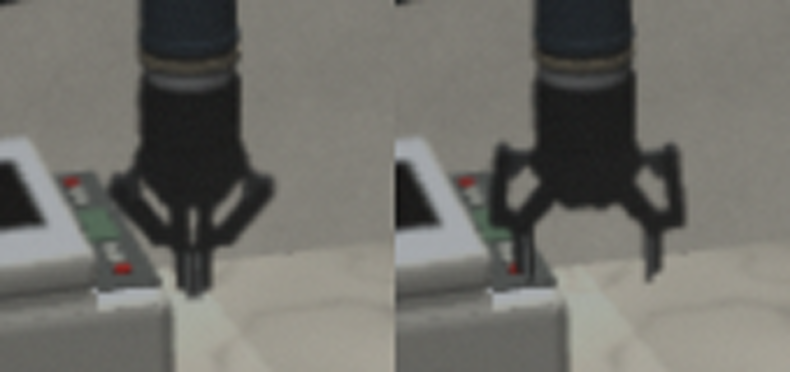

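The fingertips are about 33 mm higher than the reported TCP implies: shut, they sit around TCP +8 mm instead of −25 mm. That explains the miss. I'll confirm with a gentle touch on bare counter.

Run:
```python
from h import *
command_gripper(0.0,40)
q=np.array([.45,.105])
move_l(np.r_[q,.30],feed=.3); move_l(np.r_[q,.05],feed=.2)
print(move_l(np.r_[q,-.02],feed=.03,until_force=4)); s=st()
move_l(np.r_[q,.30],feed=.3); command_gripper(.085); st()
```

```text
True
t 21.66 p [ 0.45    0.105  -0.0042] F [-0.8 -1.2  6.7] gap -0.0001
t 23.61 p [0.45  0.105 0.3  ] F [-0.6  0.7  0. ] gap 0.0855
```

Touch confirmed: the tips are about 4 mm behind the TCP, a 29 mm offset. I'll grasp with the TCP 29 mm lower.

Run:
```python
from h import *
C=np.array([.4505,.2449])
move_l(np.r_[C,.18],feed=.25)
print(move_l(np.r_[C,.071],feed=.12,until_force=8)); s=st(); f0=np.array(s["wrist_force"])
command_gripper(0.0,50); s=st(); print(s["gripper_force"])
move_l(np.r_[C,.12],feed=.1); sleep(.2); s=st(); print("dF",s["wrist_force"]-f0,"T",s["ft_torque"],s["gripper_force"])
if s["finger_gap"]>.008: move_l(np.r_[C,.36],feed=.25)
st()
```

```text
False
t 25.55 p [0.451  0.2454 0.0717] F [ 0.1 -0.5  0.3] gap 0.0852
t 26.2 p [0.4501 0.245  0.071 ] F [-3.2  0.7  2. ] gap 0.0131
50.7270884513855
t 27.04 p [0.4501 0.2446 0.1194] F [ 0.3  0.9 -3.2] gap 0.0129
dF [ 0.20836875  1.35995426 -3.45436984] T [-0.00044605 -0.02694383  0.028219  ] 49.96751368045807
t 28.15 p [0.4498 0.2442 0.3586] F [-0.   0.  -4.1] gap 0.0126
```

Held: gap 13 mm, weight 3.5 N. Next I'll carry it over the row to hover above the stack.

Run:
```python
from h import *
s=sense(); p=s["position"]; r0=np.array(s["tcp_rot"])
r0=R(np.array([-np.sin(1.2748),np.cos(1.2748)])); r0=min(r0,key=lambda r:np.abs(r-s["tcp_rot"]).max())
rel=-1.2146-1.2748; Rz=cv2.Rodrigues(np.array([0,0,rel]))[0]; g=Rz@r0
np.save("g.npy",g)
T=W(.0015,-.0011,.36)
q=inverse_kinematics(T,g); print(np.round(q,2)); 
movep(T,g); move_l(W(.0015,-.0011,.235),feed=.2); sleep(.2); st()
snap(7)
f=np.load("side7.npz"); im,d=f["im"],f["d"]
for col,zz in(("red",.229),("yellow",.135)):
    for b in blobs(mask(im,col),200):
        ys,xs=np.nonzero(b); 
        if ys.mean()>190: print(col,xs.mean(),ys.mean(),rect("side",b,zz),np.median(cloud("side",d,np.c_[xs,ys])[:,2]))
cv2.imwrite("pics/crop5.png",np.hstack([cv2.resize(im[150:310,200:360],(480,480),interpolation=2),cv2.resize(np.load("top7.npz")["im"][150:250,290:350],(288,480),interpolation=2)])[:,:,::-1])
```

```text
[ 1.31  0.38 -1.12  1.58  0.34  1.4   0.51]
t 31.06 p [ 0.4792 -0.2888  0.2364] F [ 0.  -0.3 -2.9] gap 0.013
red 280.3993902439024 224.4108231707317 (array([ 0.47958951, -0.29106049]), (198.763671875, 120.08102416992188), np.float64(-1.2210210102816337)) 0.23085771128142168
yellow 263.6523605150215 247.03004291845494 (array([ 0.43573126, -0.29332074]), (140.5043182373047, 36.837581634521484), np.float64(-1.259112003615955)) 0.13540176032206086
yellow 293.626213592233 256.1407766990291 (array([ 0.50767575, -0.35718878]), (111.96514129638672, 49.34136199951172), np.float64(0.6520779223831006)) 0.13454025760609478
```

View pics/crop5.png

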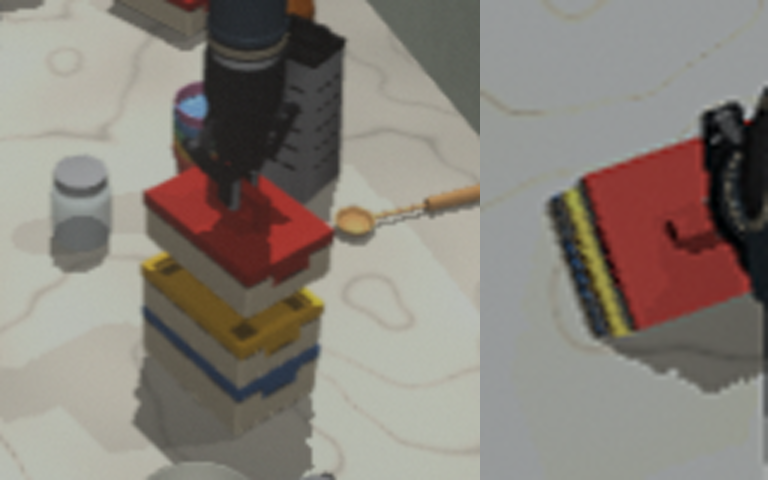

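The red tub hovers over the stack, visibly square with it. The last check is a same-view comparison of the red lid with the yellow lid; I'll lower only if they agree.

Run:
```python
from h import *
im5=np.load("side5.npz")["im"];m=max(blobs(mask(im5,"yellow"),200),key=np.sum);y=rect("side",m,.135)
im7=np.load("side7.npz")["im"];m=[b for b in blobs(mask(im7,"red"),200) if np.nonzero(b)[0].mean()>190][0];r=rect("side",m,.2295)
e=r[0]-y[0];print(y,r,"diff x,y mm",e@A*1000,e@N*1000)
if max(abs(e@A),abs(e@N))<.004:
    T=lambda z:W(.0015,-.0011,z)
    move_l(T(.212),feed=.08); st()
    for z in(.206,.204,.202,.2005):
        h=move_l(T(z),feed=.02,until_force=6); s=st(); print(z,h)
        if h: break
    snap(8)
```

```text
(array([ 0.47808777, -0.29210861]), (170.11119079589844, 117.94080352783203), np.float64(-1.221517356929797)) (array([ 0.47935687, -0.29162842]), (198.65345764160156, 120.01446533203125), np.float64(-1.2210210768606609)) diff x,y mm -0.007500699744692375 1.3568916972370886
t 31.59 p [ 0.4779 -0.2885  0.2111] F [ 0.7 -0.3 -5. ] gap 0.013
t 32.04 p [ 0.4783 -0.2886  0.206 ] F [-1.   0.7 -3.5] gap 0.013
0.206 False
t 32.29 p [ 0.4783 -0.2887  0.2039] F [-0.4  0.6 -3.9] gap 0.013
0.204 False
t 32.54 p [ 0.4782 -0.2886  0.2018] F [ 0.4  0.1 -3.7] gap 0.0136
0.202 False
t 32.79 p [ 0.4788 -0.2887  0.201 ] F [ 1.  -1.1 -1. ] gap 0.013
0.2005 False
```

There was no contact at 0.206 and light contact at 0.201, so the feet are in the recesses. Release, retreat and verify.

Run:
```python
from h import *
T=lambda z:W(.0015,-.0011,z)
command_gripper(.06); sleep(.2); move_l(T(.30),feed=.12); st()
move_l(T(.40),feed=.3); p=np.array([.35,-.38,.40]); 
try: move_l(p,feed=.3)
except Exception as ex: print(ex)
sleep(.3); snap(9); st()
f=np.load("top9.npz");im,d=f["im"],f["d"]
for b in blobs(mask(im,"red"),200):
    ys,xs=np.nonzero(cv2.erode(b,np.ones((3,3))))
    if xs.mean()<250: print("other",rect("top",b,.065)[0]); continue
    P=cloud("top",d,np.c_[xs,ys]); c,s,a=rect("top",b,.195);u=P[:,:2]-B;x,y=u@A,u@N
    print("red",(c-B)@A*1000,(c-B)@N*1000,s,a-YAW)
    for sx in(1,-1):
        for sy in(1,-1):
            k=(sx*x>.045)&(sy*y>.01);print(sx,sy,k.sum(),np.median(P[k,2]).round(4) if k.any() else None)
cv2.imwrite("pics/fin.png",np.hstack([im[:,:512],np.load("side9.npz")["im"]])[60:320,80:880][:,:,::-1])
```

```text
t 34.58 p [ 0.4778 -0.2886  0.2992] F [-0.7 -0.3  0.3] gap 0.06
t 36.14 p [ 0.3506 -0.3794  0.4   ] F [0.1 0.2 0.1] gap 0.0603
other [0.66144592 0.44649872]
red 0.46827151545498585 0.2686340110480836 (162.8441619873047, 109.1296615600586) 0.0001757396070334316
1 1 117 0.1944
1 -1 119 0.1942
-1 1 109 0.195
-1 -1 111 0.1947
other [0.20072076 0.32284137]
```

View pics/fin.png

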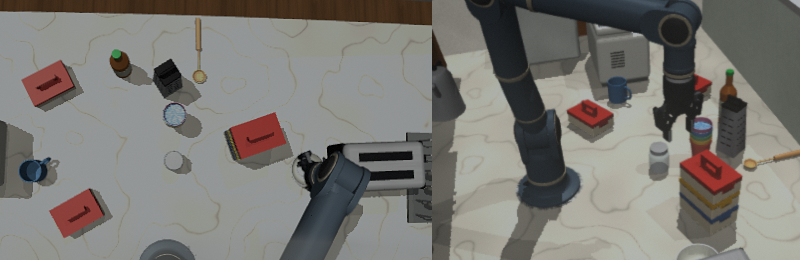

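The red lid is level at 0.1945 m (0.195 expected) and square on the stack. The gripper is clear and the other things haven't moved.

```bash
python3 -c "
from rig import *
print(finish_job())"
```

```text
the job is handed in; nothing more can be done
None
```

I pushed the yellow tub into the blue lid's recesses, set the red-lidded tub on top with its lid level at the seated height, and handed the job in at about 36 s; the first grip on the handle closed on nothing because the fingertips sit about 29 mm higher than specified, and the second held.

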